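Sort the clinic counter's handful into its trays

TASK

Put the mixed handful on the clinic counter away in the three steel trays: one broad specimen pot standing in each of the two big square bays, one slim pill vial standing in each of the two small square bays, and the thermometer in the long undivided tray, lying flat along the tray's length with its display up. Keep the pots and vials upright all the way, never laid over, and leave the small steel bowl that stands among them where it is.

Things in the scene. Friction and masses are not known exactly. Their poses are not given: they have to be found in the camera images.
- pot_a: Broad screw-lidded specimen pot, clear plastic with a grey lid, an upright cylinder 56 mm across (lid and body alike) and 66 mm high, about 0.11 kg. Stands on the counter at the start. Origin: centre of its underside; z up. The two pots are alike and may go in either big bay.
- pot_b: Broad screw-lidded specimen pot, clear plastic with a grey lid, an upright cylinder 56 mm across (lid and body alike) and 66 mm high, about 0.11 kg. Stands on the counter at the start. Origin: centre of its underside; z up. The two pots are alike and may go in either big bay.
- vial_a: Slim pill vial, amber with a grey cap, an upright cylinder 28 mm across (cap and body alike) and 75 mm high, about 0.05 kg. Stands on the counter at the start. Origin: centre of its underside; z up. The two vials are alike and may go in either small bay.
- vial_b: Slim pill vial, amber with a grey cap, an upright cylinder 28 mm across (cap and body alike) and 75 mm high, about 0.05 kg. Stands on the counter at the start. Origin: centre of its underside; z up. The two vials are alike and may go in either small bay.
- thermometer: Bar-shaped digital thermometer, grey with a dark display on top and a steel end: 120 mm long (its x), 26 mm wide (its y), 18 mm thick, about 0.07 kg, lying flat on the counter. Origin: centre of its underside; x along its length towards the steel end, z up out of the display. Either end may point either way in the tray.
- pot_tray: Steel tray with two big square bays side by side along its y, 164 mm long (y) and 84 mm wide (x) outside. Fixed to the counter; its walls are 4 mm thick, the rim (top of the outer walls) is 25 mm above the counter and the inner floor 4 mm above it. Origin: centre of its underside; z up. A 4 mm divider in the middle, 24 mm high above the counter, leaves two bays, each 76 mm square inside, centred 40 mm from the origin at +y and -y.
- vial_tray: The smallest steel tray, with two small square bays side by side along its y, 108 mm long (y) and 56 mm wide (x) outside. Fixed to the counter; its walls are 4 mm thick, the rim (top of the outer walls) is 25 mm above the counter and the inner floor 4 mm above it. Origin: centre of its underside; z up. A 4 mm divider in the middle, 24 mm high above the counter, leaves two bays, each 48 mm (x) by 48 mm (y) inside, centred 26 mm from the origin at +y and -y.
- long_tray: Long undivided steel tray, 158 mm long (y) and 96 mm wide (x) outside, 150 by 88 mm inside. Fixed to the counter; its walls are 4 mm thick, the rim (top of the outer walls) is 25 mm above the counter and the inner floor 4 mm above it. Origin: centre of its underside; z up.
- bowl: Small round steel bowl, 54 mm across its rim and 30 mm high, a bystander that must be left where it is. Origin: centre of its underside.
Things that resemble listed ones, but are neither listed nor needed, are in the scene too. There is more than one size of the thermometer; the job needs the larger.

How it is judged:
At the end, for the whole second after the job is handed in: One pot in each big bay, one vial in each small bay, on its floor, within 13 mm of its centre (x, y), upright within 0.1 rad. Thermometer flat on the long tray's floor, display up, within 0.35 rad of its length, 34 mm across and 22 mm along of its middle. All at rest; bowl within 30 mm of its start (((y of pot_a in the frame of pot_tray between 0.027 and 0.053 m and y of pot_b in the frame of pot_tray between -0.053 and -0.027 m) or (y of pot_a in the frame of pot_tray between -0.053 and -0.027 m and y of pot_b in the frame of pot_tray between 0.027 and 0.053 m)) and x of pot_a in the frame of pot_tray between -0.013 and 0.013 m and z of pot_a in the frame of pot_tray between 0 and 0.008 m and angle between each of pot_a, pot_b, vial_a, vial_b's own z axis and vertical below 0.1 rad and linear speed of each of pot_a, pot_b, vial_a, vial_b, thermometer below 0.02 m/s and angular speed of each of pot_a, pot_b, vial_a, vial_b, thermometer below 0.2 rad/s and x of pot_b in the frame of pot_tray between -0.013 and 0.013 m and z of pot_b in the frame of pot_tray between 0 and 0.008 m and ((y of vial_a in the frame of vial_tray between 0.013 and 0.039 m and y of vial_b in the frame of vial_tray between -0.039 and -0.013 m) or (y of vial_a in the frame of vial_tray between -0.039 and -0.013 m and y of vial_b in the frame of vial_tray between 0.013 and 0.039 m)) and x of vial_a in the frame of vial_tray between -0.013 and 0.013 m and z of vial_a in the frame of vial_tray between 0 and 0.008 m and x of vial_b in the frame of vial_tray between -0.013 and 0.013 m and z of vial_b in the frame of vial_tray between 0 and 0.008 m and x of thermometer in the frame of long_tray between -0.034 and 0.034 m and y of thermometer in the frame of long_tray between -0.022 and 0.022 m and z of thermometer in the frame of long_tray between 0 and 0.008 m and angle between thermometer's own z axis and vertical below 0.12 rad and angle between the x axis of thermometer and the y axis of long_tray, either way round below 0.35 rad and distance of bowl from where it was at the start of the episode below 0.03 m); the robot touches nothing.
It fails at once if a pot or vial is laid over (more than 1 rad from upright) (angle between any of pot_a, pot_b, vial_a, vial_b's own z axis and vertical above 1 rad).
It fails at once if the small steel bowl is moved more than 30 mm (distance of bowl from where it was at the start of the episode above 0.03 m).
It also fails if it takes over 122 s, if anything falls off the work surface, if the arm or the gripper's body presses on something with over 40 N, if the wrist force passes 120 N, or if a joint passes its speed limit or range.

ROBOT

A 6-joint arm with a two-finger parallel gripper is mounted at the origin on the work surface. World frame = base frame: x ahead of the robot, y to its left, z up, the work surface at z = 0. Lengths are in m, angles in rad, forces in N, time in s.
With the tool pointing down it reaches from about 0.4 to 0.825 m from the base axis. Payload 7 kg.
Tool frame: the origin (TCP) lies at the centre of the arm's flange, where the gripper is bolted on; the fingertips stand 178 mm ahead of it and the grasp point (between the pads) lies 159 mm ahead of it; z points along the fingers, y is the direction in which the jaws open and shut (so a half turn about z gives the same grasp; the last joint's range is limited). The gripper opens to 88 mm and grips with 3 to 60 N. Pads are 19 mm wide; open, the fingers measure 130 mm over their backs; the gripper's body (78 mm by 193 mm) begins 47 mm behind the grasp point.
Start: joints at [-0.954, 0.359, 0.012, 0, -1.224, -0.288], TCP at [0.218, -0.639, 0.405] pointing down, gripper open.
Joint ranges: [-3.07, 3.07], [-1.43, 2.12], [-1.02, 1.25], [-3.03, 1.67], [-3.05, -0], [-3.03, 3.03]. Speed limits (rad/s): [2.39, 2.39, 3.01, 3.14, 3.14, 3.14].

INTERFACE

Orientations are given as [roll, pitch, yaw] about the fixed x, y, z axes, in that order (R = Rz(yaw) Ry(pitch) Rx(roll)).
In Python, from station import arm gives the robot as it stands.
- The arm moves only by the shell command python3 -m handwheel 'ROWS' [OPENING] [FORCE]. ROWS is JSON, a list of rows, each a list of 4 numbers: the shift along the world's x, y, z in cm, then the turn about the world's z in rad. In form: [[dx, dy, dz, yaw], ...]. A call has 1 to 20 rows; each row shifts and turns the commanded pose from where the row before left it; what a row does not reach is not made up. A row lasts 1/10 s, in which the tool goes at most 50 mm and 8.59 degrees, less where a joint would pass 70% of its speed; a pose out of reach is approached as far as the arm can. A call is refused whole if a number of a shift passes 5 or a number of a turn 0.15, either way. A call with a gripper value outside its range is refused whole. OPENING is the closure, from 0 (fully open) to 1 (shut), set as the call begins (- or left out, the last holds). The fingers move at their own pace and stop on an object; FORCE is the grip in N (left out, the last holds). Time passes only in rows, so rows that do not move let the fingers close. It gives the time, the measured TCP pose, the force and the opening at its end, in the units of the state.
- arm.get_state(): the state, without advancing time (a new reading comes with each control period).
- arm.grab_frame(name): name is "side" or "top" or "wrist"; returns a dict with "image" (384x512x3 uint8, red, green, blue), "depth" (384x512 float32, m along the optical axis (not along the pixel's ray), 0 where there is no reading), "vfov" (degrees; the focal length in pixels is half the picture's height over the tangent of half this angle, whatever the lens; pixels are square), "cx", "cy" (the principal point, pixels), "rvec" (rotation vector, rad) and "tvec" (3), from world to camera coordinates, as OpenCV has them. Camera axes: x right, y down, z forward; pixel columns grow to the right and rows downward; lengths in m; the calibration is good to about 2 mm. A picture is of the moment at which its call begins.
- arm.job_done(): hands the job in, once; it reports no verdict.
The state is a dict: "t": time; "q": joint angles; "qd": joint speeds; "joint_efforts": joint torques, N m; "eef_pos": TCP position; "ee_rot": TCP orientation; "force": force on the tool from outside, world axes, zero at the start; "moment": the same for the moment, N m; "width": finger opening in m.
Only numpy, scipy, OpenCV 4.12 (cv2) and the standard library are available. Lean on these libraries where they do the work, as an engineer would, in place of code of your own. Each camera call takes 0.05 s, during which the arm holds its last target.

## Working session

There is one attempt and no reset: what is moved stays moved. The work goes in short steps, Python scripts to look and compute and a shell command to move; the robot and the scene stay as the last step left them, time stands still between calls to the robot, and variables do not carry over. Pictures are saved under pics/ and viewed, and the job is handed in when it is done.

```bash
ls; mkdir -p pics
cat > h.py <<'E'
import numpy as np, cv2
from station import arm
def snap(name, fn):
    f=arm.grab_frame(name); cv2.imwrite(f'pics/{fn}.png', f['image'][:,:,::-1]); np.savez(f'pics/{fn}.npz', **f); return f
def load(fn): 
    return dict(np.load(f'pics/{fn}.npz'))
def cam(f):
    R,_=cv2.Rodrigues(np.array(f['rvec'],float)); t=np.array(f['tvec'],float).ravel()
    F=f['image'].shape[0]/2/np.tan(np.radians(float(f['vfov']))/2); return R,t,F
def pw(f,u,v):
    "world pt from depth"
    R,t,F=cam(f); d=float(f['depth'][int(round(v)),int(round(u))])
    return R.T@(np.array([(u-f['cx'])/F*d,(v-f['cy'])/F*d,d])-t)
def pz(f,u,v,z):
    "intersect ray with plane z"
    R,t,F=cam(f); r=R.T@np.array([(u-f['cx'])/F,(v-f['cy'])/F,1.]); c=-R.T@t
    return c+r*(z-c[2])/r[2]
def proj(f,p):
    R,t,F=cam(f); q=R@np.array(p,float)+t; return q[0]/q[2]*F+f['cx'], q[1]/q[2]*F+f['cy']
def cloud(f):
    R,t,F=cam(f); d=f['depth']; v,u=np.mgrid[:d.shape[0],:d.shape[1]]
    P=np.stack([(u-f['cx'])/F*d,(v-f['cy'])/F*d,d],-1); return (P-t)@R
def crop(fn,x0,y0,x1,y1,s,out):
    im=cv2.imread(f'pics/{fn}.png')[y0:y1,x0:x1]; cv2.imwrite(f'pics/{out}.png', cv2.resize(im,None,fx=s,fy=s,interpolation=cv2.INTER_CUBIC))
E
python3 - <<'E'
from h import *
print(arm.get_state())
for n in ['top','side','wrist']:
    f=snap(n,n+'0'); R,t,F=cam(f); print(n,F,f['cx'],f['cy'],-R.T@t,R[2])
E
```

```text
pics
{'t': 0.0, 'q': array([-9.53872983e-01,  3.59368136e-01,  1.10711119e-02, -3.51367768e-04,
       -1.22412080e+00, -2.88079297e-01]), 'qd': array([ 0.00089244, -0.00068039, -0.00151898,  0.00156687,  0.00146269,
       -0.00023569]), 'joint_efforts': array([ 9.13797812e-04, -5.82720208e+01,  2.93062913e+01,  6.99699104e+00,
        6.91094989e-03, -1.58930366e-04]), 'eef_pos': array([ 0.21791107, -0.63864757,  0.4037397 ]), 'ee_rot': array([ 3.13994412e+00, -1.44031497e-04, -2.81286814e+00]), 'force': array([ 0.43930472, -0.45666688, -0.52228252]), 'moment': array([ 0.02044748, -0.02294314,  0.01510083]), 'width': 0.08787940333552782}
top 440.24378783978574 250.3903114132461 187.4318412948292 [0.37627362 0.00127641 1.06472557] [ 0.08223036 -0.01033853 -0.99655972]
side 500.1641722338904 260.01756151508624 193.4832081684165 [-0.09091746  0.67081833  1.03145228] [ 0.41260978 -0.51020802 -0.75461311]
wrist 289.1626428560756 257.83756782805693 194.6608242735879 [ 0.15644123 -0.65944192  0.38372389] [ 0.23208487  0.08017641 -0.96938556]
```

View pics/top0.png

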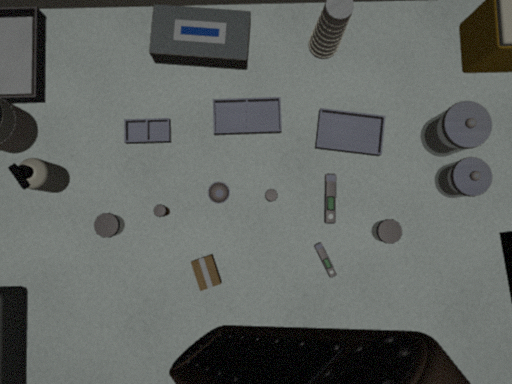

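View pics/side0.png

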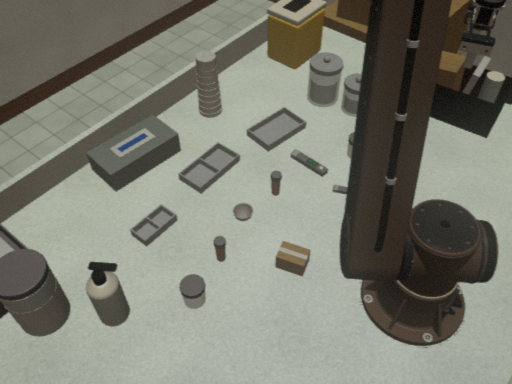

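View pics/wrist0.png

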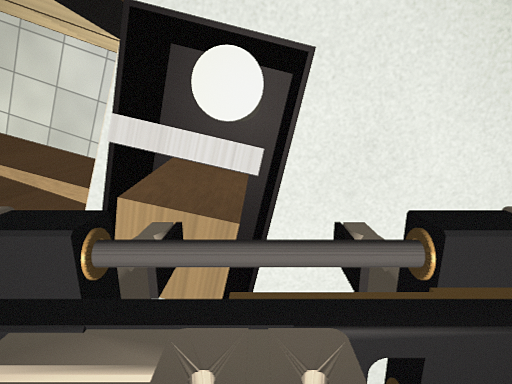

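The top view shows pots near (107,225) and (389,231), vials near (160,211) and (271,195), and the bowl at (219,192). The big thermometer is at (330,198), with a smaller decoy at (326,259). The trays are at (148,131), (247,116) and (350,132). I'll enlarge to measure.

Run:
```python
from h import *
crop('top0',80,80,280,250,4,'c1'); crop('top0',240,80,420,290,2.85,'c2')
f=load('top0'); C=cloud(f)
# connected blobs of height
for name,lo,hi in [('h>0.055',.055,.09),('h .01-.05',.010,.05)]:
    m=((C[...,2]>lo)&(C[...,2]<hi)&(f['depth']>0)).astype(np.uint8); m[310:]=0
    n,l,s,c=cv2.connectedComponentsWithStats(m)
    print(name)
    for i in range(1,n):
        if s[i,4]>40:
            P=C[l==i]; print(c[i].round(1),s[i,4],P.min(0).round(3),P.max(0).round(3),np.median(P,0).round(3))
```

```text
h>0.055
[199.8  32.8] 5020 [ 0.756 -0.02   0.055] [0.897 0.219 0.076] [0.824 0.099 0.069]
[480.1  45.6] 609 [ 0.732 -0.629  0.055] [ 0.86  -0.538  0.09 ] [ 0.767 -0.541  0.073]
[323.8  41.4] 242 [ 0.78  -0.233  0.055] [ 0.834 -0.164  0.09 ] [ 0.79  -0.185  0.072]
[ 17.7 131.3] 380 [0.562 0.501 0.055] [0.662 0.562 0.09 ] [0.597 0.511 0.073]
[438.6 136.9] 295 [ 0.528 -0.49   0.055] [ 0.619 -0.429  0.09 ] [ 0.559 -0.438  0.072]
[451.  180.5] 217 [ 0.426 -0.501  0.055] [ 0.507 -0.456  0.09 ] [ 0.46  -0.463  0.069]
[ 53.9 178.3] 200 [0.464 0.424 0.055] [0.528 0.463 0.09 ] [0.489 0.43  0.074]
[271.  194.7] 128 [ 0.426 -0.069  0.06 ] [ 0.454 -0.042  0.078] [ 0.44  -0.055  0.074]
[159.9 210.2] 137 [0.399 0.182 0.06 ] [0.427 0.212 0.078] [0.413 0.196 0.073]
[106.3 224.9] 508 [0.355 0.291 0.055] [0.41  0.347 0.071] [0.383 0.318 0.065]
[389.1 231. ] 498 [ 0.324 -0.349  0.055] [ 0.379 -0.294  0.071] [ 0.351 -0.321  0.065]
[ 12.4 297.7] 201 [0.202 0.517 0.055] [0.248 0.555 0.09 ] [0.229 0.52  0.071]
h .01-.05
[43.4 41.5] 5284 [ 0.686 -0.159  0.01 ] [0.931 0.595 0.05 ] [0.836 0.522 0.028]
[474.   
[... 783 characters left out ...]
 ] [0.53  0.463 0.05 ] [0.489 0.43  0.03 ]
[330.  198.5] 544 [ 0.373 -0.214  0.01 ] [ 0.49  -0.185  0.022] [ 0.43  -0.199  0.017]
[218.3 191.8] 251 [0.427 0.041 0.01 ] [0.479 0.091 0.034] [0.455 0.068 0.022]
[119.9 224.7] 79 [0.359 0.293 0.01 ] [0.406 0.312 0.05 ] [0.382 0.297 0.027]
[375.5 230.3] 75 [ 0.327 -0.313  0.011] [ 0.374 -0.296  0.048] [ 0.353 -0.299  0.029]
[508.2 250.4] 280 [ 0.217 -0.631  0.01 ] [ 0.342 -0.607  0.048] [ 0.302 -0.612  0.021]
[325.5 259.9] 229 [ 0.246 -0.206  0.01 ] [ 0.328 -0.159  0.017] [ 0.286 -0.183  0.012]
[205.9 272.1] 732 [0.229 0.065 0.011] [0.308 0.133 0.049] [0.269 0.098 0.044]
[ 20.5 295.7] 236 [0.193 0.516 0.011] [0.248 0.582 0.05 ] [0.228 0.52  0.031]
```

View pics/c1.png

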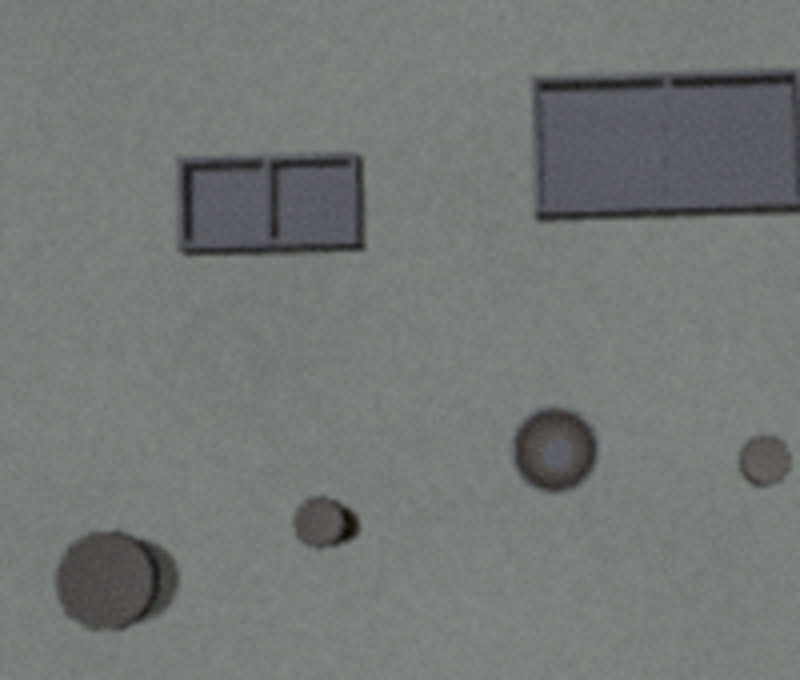

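View pics/c2.png

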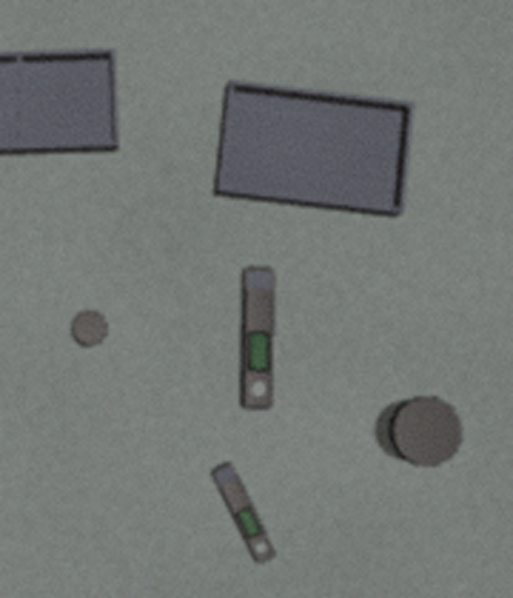

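Run:
```python
from h import *
f=load('top0'); C=cloud(f)
def rect(u0,v0,u1,v1,lo,hi,zc):
    m=np.zeros(f['depth'].shape,bool); m[v0:v1,u0:u1]=True
    m&=(C[...,2]>lo)&(C[...,2]<hi)
    v,u=np.nonzero(m); P=np.array([pz(f,a,b,zc) for a,b in zip(u,v)])[:,:2]
    r=cv2.minAreaRect((P*1000).astype(np.float32)); return r
print('pot_tray',rect(205,90,290,140,.012,.03,.025))
print('vial_tray',rect(118,112,178,148,.012,.03,.025))
print('long_tray',rect(310,100,392,160,.012,.03,.025))
print('therm',rect(315,165,345,232,.010,.024,.018))
for n,u0,v0,u1,v1,z in [('pot1',90,205,128,245,.066),('pot2',370,212,408,250,.066),('vial1',150,200,175,222,.075),('vial2',260,184,282,206,.075)]:
    m=np.zeros(f['depth'].shape,bool); m[v0:v1,u0:u1]=True
    m&=(C[...,2]>z-.006)
    v,u=np.nonzero(m); P=np.array([pz(f,a,b,z) for a,b in zip(u,v)])[:,:2]
    (c,r)=cv2.minEnclosingCircle((P*1000).astype(np.float32)); print(n,c,r,P.mean(0))
# tray center check by corners I read in crops c1 (x80+u/4,y80+v/4), c2 (240+u/2.85,80+v/2.85)
for nm,q in [('vial',[(181,157),(360,155),(364,248),(183,251)])]:
    P=[pz(f,80+a/4-.4,80+b/4-.4,.025) for a,b in q]; print(nm,np.mean(P,0),[np.linalg.norm(P[i]-P[(i+1)%4]).round(4) for i in range(4)])
P=[pz(f,240+a/2.85-.3,80+b/2.85-.3,.025) for a,b in [(230,82),(412,102),(400,215),(215,194)]]; print('long',np.mean(P,0),[np.linalg.norm(P[i]-P[(i+1)%4]).round(4) for i in range(4)])
# canister heights
for u,v in [(465,125),(470,176),(100,225),(35,170)]: print(pw(f,u,v).round(3))
```

```text
pot_tray ((636.5029296875, -5.8021697998046875), (86.66419219970703, 163.7611846923828), 0.44780924916267395)
vial_tray ((606.4347534179688, 233.90838623046875), (110.00334930419922, 58.31869888305664), 89.27729797363281)
long_tray ((590.6921997070312, -252.90231323242188), (159.2547607421875, 98.43558502197266), 81.62069702148438)
therm ((431.341064453125, -198.67332458496094), (23.9871883392334, 117.31765747070312), 87.61357116699219)
pot1 (377.6885986328125, 303.17822265625) 44.23078155517578 [0.38291852 0.31847089]
pot2 (348.6665344238281, -317.8730163574219) 44.635528564453125 [ 0.35134286 -0.32088877]
vial1 (411.3389587402344, 188.3544921875) 22.43647003173828 [0.41226396 0.19587314]
vial2 (440.016845703125, -62.74916458129883) 23.4315185546875 [ 0.44036161 -0.05562234]
vial [0.60580702 0.23236677 0.025     ] [np.float64(0.107), np.float64(0.0565), np.float64(0.1077), np.float64(0.057)]
long [ 0.58988872 -0.25207778  0.025     ] [np.float64(0.1547), np.float64(0.0972), np.float64(0.1561), np.float64(0.0967)]
[ 0.575 -0.472  0.138]
[ 0.467 -0.491  0.107]
[0.383 0.333 0.065]
[0.502 0.444 0.141]
```

Every size agrees with what's given. I'll start with the thermometer, since the tool yaw is already close to it.

```bash
python3 -m handwheel '[[1.5,3.1,0,-0.026],[1.5,3.1,0,-0.026],[1.5,3.1,0,-0.026],[1.5,3.1,0,-0.026],[1.5,3.1,0,-0.026],[1.5,3.1,0,-0.026],[1.5,3.1,0,-0.026],[1.5,3.1,0,-0.026],[1.5,3.1,0,-0.026],[1.5,3.1,0,-0.026],[1.5,3.1,0,-0.026],[1.5,3.1,0,-0.026],[1.5,3.1,0,-0.026],[1.5,3.1,0,-0.026],[0,0,-4,0],[0,0,-4,0],[0,0,-2,0],[0,0,0,0],[0,0,0,0]]' 0.4 15
```

```text
t: 2.05
eef_pos: [0.4283, -0.2049, 0.3051]
ee_rot: [-3.141, -0.0, 3.107]
force: [0.3, -0.2, 1.0]
width: 0.0525
```

Run:
```python
from h import *
f=snap('wrist','w1'); 
for p in [(.431,-.199,.018),(.491,-.2015,.018),(.371,-.1965,.018)]: print(proj(f,p))
```

```text
(np.float64(263.93044284262004), np.float64(194.53011760078127))
(np.float64(263.15748200621846), np.float64(252.53831057929847))
(np.float64(264.7908295182868), np.float64(129.96090016077284))
```

View pics/w1.png

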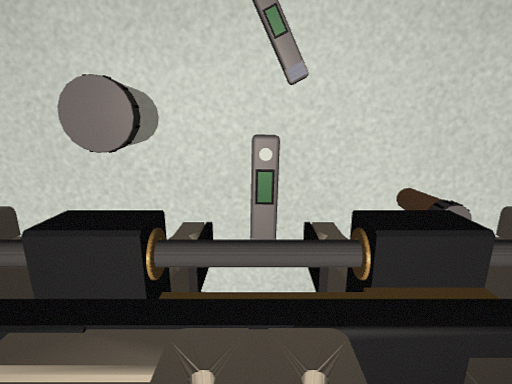

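Run:
```python
from h import *
f=load('w1'); s=arm.get_state(); print(s['eef_pos'],s['ee_rot'],s['t'])
print(pw(f,266,137),pw(f,266,190),pz(f,98,113,.066),pw(f,98,113),pw(f,330,120))
C=cloud(f); m=(abs(C[...,2]-.066)<.004); m[:, 160:]=False; m[200:]=False
print(C[m].min(0),C[m].max(0),C[m].mean(0))
```

```text
[ 0.42854695 -0.20499468  0.30581454] [-3.14110203e+00  1.31430474e-03  3.10664999e+00] 2.1
[ 0.37734038 -0.19554336  0.01659707] [ 0.42651468 -0.19692018  0.01850412] [ 0.3534226  -0.31883603  0.066     ] [ 0.35345987 -0.3183977   0.06682372] [ 0.36434282 -0.13394941  0.00121349]
[ 0.32617247 -0.34941703  0.06202589] [ 0.38214708 -0.29298898  0.06819753] [ 0.35347453 -0.32041359  0.06578533]
```

```bash
python3 -m handwheel '[[0.5,0.7,-1,0],[0,0,-3,0],[0,0,-3,0],[0,0,-3,0],[0,0,-1.5,0],[0,0,-0.8,0],[0,0,0,0],[0,0,0,0]]' - && python3 -m handwheel '[[0,0,0,0],[0,0,0,0],[0,0,0,0],[0,0,0,0],[0,0,0,0],[0,0,0,0]]' 1 15
```

```text
t: 2.9
eef_pos: [0.4336, -0.1978, 0.1824]
ee_rot: [-3.141, 0.001, 3.107]
force: [0.2, 0.7, -0.8]
width: 0.0528
t: 3.5
eef_pos: [0.4331, -0.1979, 0.182]
ee_rot: [-3.141, 0.001, 3.106]
force: [-1.6, 0.4, 6.0]
width: 0.0261
```

```bash
python3 -m handwheel '[[0,0,2,0],[0,0,3,0],[0,0,3,0],[1.3,-0.45,0,0.12],[1.3,-0.45,0,0.12],[1.3,-0.45,0,0.12],[1.3,-0.45,0,0.12],[1.3,-0.45,0,0.12],[1.3,-0.45,0,0.12],[1.3,-0.45,0,0.12],[1.3,-0.45,0,0.12],[1.3,-0.45,0,0.12],[1.3,-0.45,0,0.12],[1.3,-0.45,0,0.12],[1.4,-0.5,0,0.14],[0,0,0,0],[0,0,0,0],[0,0,0,0]]'
python3 - <<'E'
from h import *
snap('top','t2'); snap('wrist','w2'); crop('t2',290,80,420,180,5,'c3')
E
```

```text
t: 5.3
eef_pos: [0.5892, -0.2522, 0.2614]
ee_rot: [3.141, 0.0, -1.72]
force: [-0.1, -0.2, -0.8]
width: 0.0261
```

View pics/w2.png

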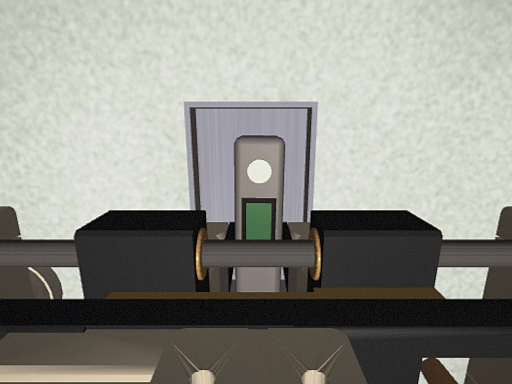

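View pics/t2.png

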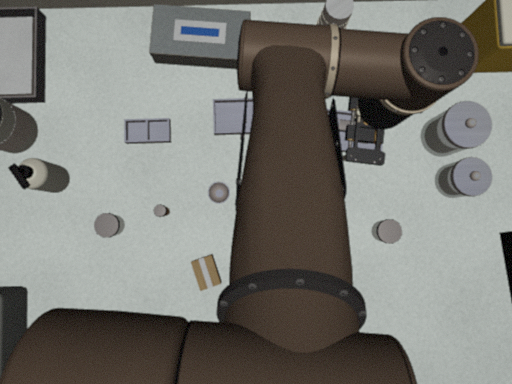

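Run:
```python
from h import *
f=load('w2'); a=pz(f,185,102,.025); b=pz(f,317,102,.025); print(a,b,np.linalg.norm(a-b), (a+b)/2)
d=(b-a)/np.linalg.norm(b-a); print(np.arctan2(d[1],d[0]))
m=(a+b)/2; n=np.array([-d[1],d[0],0]); print(m+n*.079, m-n*.079)
print('therm end',pw(f,260,138))
```

```text
[ 0.62971709 -0.33768894  0.025     ] [ 0.53646353 -0.32386472  0.025     ] 0.09427266573555343 [ 0.58309031 -0.33077683  0.025     ]
2.9944211238063354
[ 0.57150568 -0.40892282  0.025     ] [ 0.59467493 -0.25263083  0.025     ]
therm end [ 0.5803338  -0.30867123  0.09543689]
```

```bash
python3 -m handwheel '[[0.3,0,-2,0],[0,0,-2,0],[0,0,-1.5,0],[0,0,-1,0],[0,0,-0.5,0],[0,0,-0.4,0],[0,0,0,0],[0,0,0,0],[0,0,0,0]]'
```

```text
t: 6.3
eef_pos: [0.5932, -0.2523, 0.1883]
ee_rot: [-3.141, -0.0, -1.717]
force: [0.2, 0.5, -0.4]
width: 0.0261
```

```bash
python3 -m handwheel '[[0,0,-0.15,0],[0,0,0,0],[0,0,0,0]]' && python3 -m handwheel '[[0,0,0,0],[0,0,0,0],[0,0,0,0],[0,0,0,0]]' 0.63 && python3 -m handwheel '[[0,0,1,0],[0,0,2,0],[0,0,4,0],[0,0,4,0],[0,0,4,0],[0,0,0,0],[0,0,0,0]]'
python3 - <<'E'
from h import *
snap('wrist','w3')
E
```

```text
t: 6.6
eef_pos: [0.5929, -0.2523, 0.1863]
ee_rot: [-3.141, 0.0, -1.717]
force: [-0.1, -0.3, -1.0]
width: 0.026
t: 7.0
eef_pos: [0.593, -0.2523, 0.1862]
ee_rot: [-3.142, -0.0, -1.717]
force: [-0.1, -0.4, -1.1]
width: 0.0323
t: 7.7
eef_pos: [0.593, -0.2523, 0.3383]
ee_rot: [-3.138, 0.0, -1.717]
force: [0.4, 0.6, -0.2]
width: 0.0326
```

View pics/w3.png

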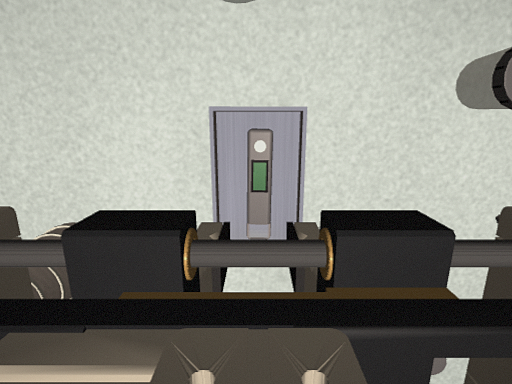

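The thermometer lies centred in the long tray with its display up; its visible end is at (260,129). Next is the right-hand pot.

```bash
python3 -m handwheel '[[-2,-0.57,0,0.012],[-2,-0.57,0,0.012],[-2,-0.57,0,0.012],[-2,-0.57,0,0.012],[-2,-0.57,0,0.012],[-2,-0.57,0,0.012],[-2,-0.57,0,0.012],[-2,-0.57,0,0.012],[-2,-0.57,0,0.012],[-2,-0.57,0,0.012],[-2,-0.57,0,0.012],[-2,-0.63,0,0.012],[0,0,-2,0],[0,0,0,0],[0,0,0,0]]' 0
python3 - <<'E'
from h import *
f=snap('wrist','w4'); print(proj(f,(.353,-.321,.066)))
E
```

```text
t: 9.25
eef_pos: [0.3528, -0.3213, 0.3156]
ee_rot: [3.139, 0.001, -1.573]
force: [0.2, -0.6, 1.4]
width: 0.0876
(np.float64(257.8167182584744), np.float64(203.39071882821935))
```

View pics/w4.png

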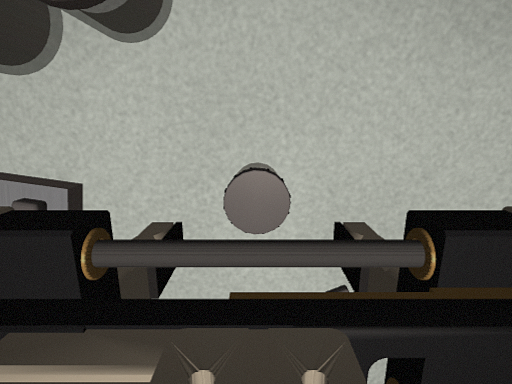

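The pot lid sits at (257,201), which is within 2 px of the prediction. I'll descend and grip.

```bash
python3 -m handwheel '[[0,0,-3,0],[0,0,-3,0],[0,0,-3,0],[0,0,-1.5,0],[0,0,-0.6,0],[0,0,0,0],[0,0,0,0]]' && python3 -m handwheel '[[0,0,0,0],[0,0,0,0],[0,0,0,0],[0,0,0,0],[0,0,0,0]]' 1 15 && python3 -m handwheel '[[0,0,1,0],[0,0,2,0],[0,0,2.5,0],[0,0,2.5,0],[0,0,0,0]]'
```

```text
t: 10.0
eef_pos: [0.3536, -0.3215, 0.206]
ee_rot: [-3.141, -0.001, -1.572]
force: [0.8, 0.7, -0.8]
width: 0.0874
t: 10.5
eef_pos: [0.353, -0.3214, 0.2054]
ee_rot: [-3.141, -0.0, -1.573]
force: [-0.1, 1.1, 3.9]
width: 0.0559
t: 11.0
eef_pos: [0.3539, -0.3218, 0.2889]
ee_rot: [-3.136, -0.003, -1.572]
force: [0.9, -0.2, -1.6]
width: 0.0557
```

```bash
python3 -m handwheel '[[1,1,0,0],[2,1.97,0,0],[2,1.97,0,0],[2.1,1.97,0,0],[2.1,1.97,0,0],[2.1,1.97,0,0],[2.1,1.97,0,0],[2.1,1.97,0,0],[2.1,1.97,0,0],[2.1,1.97,0,0],[2.1,1.97,0,0],[2.1,1.97,0,0],[2.1,1.97,0,0],[2,1.97,0,0],[0.4,1,0,0],[0,0,0,0],[0,0,0,0],[0,0,0,0]]'
python3 - <<'E'
from h import *
f=snap('wrist','w5')
E
```

```text
t: 12.8
eef_pos: [0.6362, -0.0456, 0.2849]
ee_rot: [3.141, -0.0, -1.573]
force: [1.0, -0.1, -1.9]
width: 0.0555
```

View pics/w5.png

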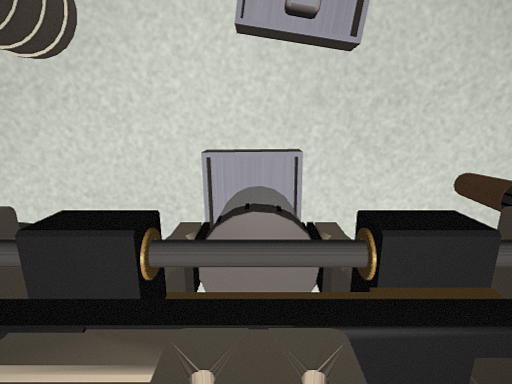

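Run:
```python
from h import *
f=load('w5'); a=pz(f,203,150,.025); b=pz(f,302,150,.025); print(a,b,np.linalg.norm(a-b),(a+b)/2)
```

```text
[ 0.681783  -0.0883374  0.025    ] [ 0.60030175 -0.08821523  0.025     ] 0.08148133834964301 [ 0.64104237 -0.08827632  0.025     ]
```

```bash
python3 -m handwheel '[[0.25,0,-2,0],[0,0,-2,0],[0,0,-1.5,0],[0,0,-1,0],[0,0,-0.5,0],[0,0,-0.4,0],[0,0,0,0],[0,0,0,0]]'
```

```text
t: 13.65
eef_pos: [0.6397, -0.0452, 0.2118]
ee_rot: [-3.141, 0.0, -1.573]
force: [0.6, -0.2, -0.9]
width: 0.056
```

```bash
python3 -m handwheel '[[0,0,-0.15,0],[0,0,0,0],[0,0,0,0]]' && python3 -m handwheel '[[0,0,0,0],[0,0,0,0],[0,0,0,0],[0,0,0,0]]' 0.1 && python3 -m handwheel '[[0,0,1,0],[0,0,2,0],[0,0,3,0],[0,0,3,0],[0,0,3,0],[0,0,0,0],[0,0,0,0]]'
python3 - <<'E'
from h import *
snap('wrist','w6')
E
```

```text
t: 13.95
eef_pos: [0.6395, -0.0452, 0.2099]
ee_rot: [-3.141, 0.0, -1.573]
force: [-0.2, 1.1, -1.6]
width: 0.056
t: 14.35
eef_pos: [0.6395, -0.0452, 0.2098]
ee_rot: [-3.141, 0.0, -1.573]
force: [0.0, -0.2, 0.2]
width: 0.0775
t: 15.05
eef_pos: [0.6394, -0.0452, 0.3312]
ee_rot: [-3.139, 0.001, -1.573]
force: [-1.4, -0.6, -1.4]
width: 0.079
```

View pics/w6.png

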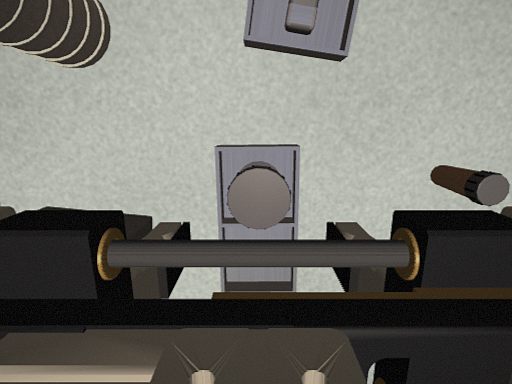

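The pot stands upright in its bay with its lid at (259,198). Now the left-hand pot.

```bash
python3 -m handwheel '[[-0.9,1.2,0,0],[-1.7,2.4,0,0],[-1.7,2.4,0,0],[-1.7,2.4,0,0],[-1.7,2.4,0,0],[-1.7,2.4,0,0],[-1.7,2.4,0,0],[-1.7,2.4,0,0],[-1.7,2.4,0,0],[-1.7,2.4,0,0],[-1.7,2.4,0,0],[-1.7,2.4,0,0],[-1.7,2.4,0,0],[-1.7,2.4,0,0],[-1.7,2.4,0,0],[-0.8,1.6,0,0],[0,0,-1,0],[0,0,0,0],[0,0,0,0]]' 0
python3 - <<'E'
from h import *
f=snap('wrist','w7'); print(proj(f,(.384,.319,.066)))
C=cloud(f); m=(abs(C[...,2]-.066)<.003)&(np.arange(512)[None]<330)&(np.arange(512)[None]>180)&(np.arange(384)[:,None]<238)
print(C[m].min(0),C[m].max(0))
E
```

```text
t: 17.0
eef_pos: [0.3843, 0.318, 0.3188]
ee_rot: [3.141, -0.002, -1.573]
force: [-0.3, -0.6, -0.0]
width: 0.0877
(np.float64(258.7176203261711), np.float64(203.91184966553948))
[0.35923752 0.19231801 0.0630009 ] [0.42797836 0.34831361 0.06898338]
```

View pics/w7.png

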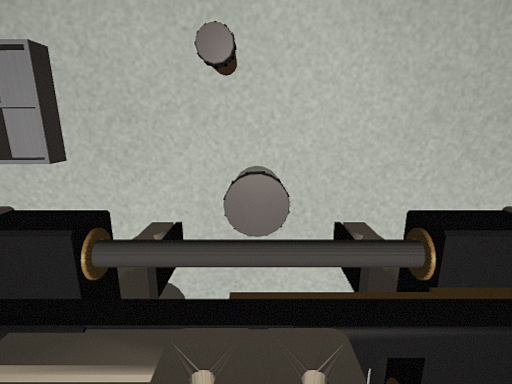

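Pot lid is at (257,204), on target. I'll descend, grip and lift.

```bash
python3 -m handwheel '[[0,0.1,-3,0],[0,0,-3,0],[0,0,-3,0],[0,0,-1.7,0],[0,0,-0.7,0],[0,0,0,0],[0,0,0,0]]' && python3 -m handwheel '[[0,0,0,0],[0,0,0,0],[0,0,0,0],[0,0,0,0],[0,0,0,0]]' 1 15 && python3 -m handwheel '[[0,0,1,0],[0,0,2,0],[0,0,2.5,0],[0,0,2.5,0],[0,0,0,0],[0,0,0,0]]'
```

```text
t: 17.75
eef_pos: [0.3849, 0.3199, 0.2065]
ee_rot: [-3.141, 0.001, -1.573]
force: [-0.3, 0.3, 0.3]
width: 0.0876
t: 18.25
eef_pos: [0.3845, 0.3199, 0.2059]
ee_rot: [-3.141, 0.0, -1.573]
force: [-0.3, 0.6, 3.0]
width: 0.0557
t: 18.85
eef_pos: [0.3843, 0.3197, 0.2864]
ee_rot: [-3.141, 0.002, -1.573]
force: [-0.1, 0.5, -2.1]
width: 0.0556
```

```bash
python3 -m handwheel '[[0.9,-1,0,0],[1.8,-2,0,0],[1.8,-2,0,0],[1.8,-2,0,0],[1.8,-2,0,0],[1.8,-2,0,0],[1.8,-2,0,0],[1.8,-2,0,0],[1.8,-2,0,0],[1.8,-2,0,0],[1.8,-2,0,0],[1.8,-2,0,0],[1.8,-2,0,0],[1.8,-2,0,0],[1.2,-1.5,0,0],[0,0,0,0],[0,0,0,0],[0,0,0,0]]' && python3 -m handwheel '[[0,0,-2,0],[0,0,-2,0],[0,0,-1.5,0],[0,0,-1,0],[0,0,-0.6,0],[0,0,-0.4,0],[0,0,0,0],[0,0,0,0]]'
```

```text
t: 20.65
eef_pos: [0.6389, 0.0347, 0.2849]
ee_rot: [3.14, -0.0, -1.573]
force: [-0.2, 0.5, -0.2]
width: 0.056
t: 21.45
eef_pos: [0.6396, 0.0349, 0.2112]
ee_rot: [-3.141, 0.0, -1.573]
force: [0.6, 0.5, -0.3]
width: 0.0555
```

```bash
python3 -m handwheel '[[0,0,-0.1,0],[0,0,0,0],[0,0,0,0]]' && python3 -m handwheel '[[0,0,0,0],[0,0,0,0],[0,0,0,0],[0,0,0,0]]' 0.1 && python3 -m handwheel '[[0,0,1,0],[0,0,2,0],[0,0,3,0],[0,0,3,0],[0,0,3,0],[0,0,0,0],[0,0,0,0]]'
python3 - <<'E'
from h import *
snap('wrist','w8')
E
```

```text
t: 21.75
eef_pos: [0.6395, 0.0348, 0.21]
ee_rot: [-3.141, 0.0, -1.573]
force: [0.1, -1.0, -0.5]
width: 0.0556
t: 22.15
eef_pos: [0.6395, 0.0348, 0.2097]
ee_rot: [-3.141, 0.0, -1.573]
force: [-0.4, 0.2, -0.5]
width: 0.0781
t: 22.85
eef_pos: [0.6394, 0.0348, 0.3312]
ee_rot: [-3.139, 0.001, -1.573]
force: [-1.0, 0.3, -0.8]
width: 0.0786
```

View pics/w8.png

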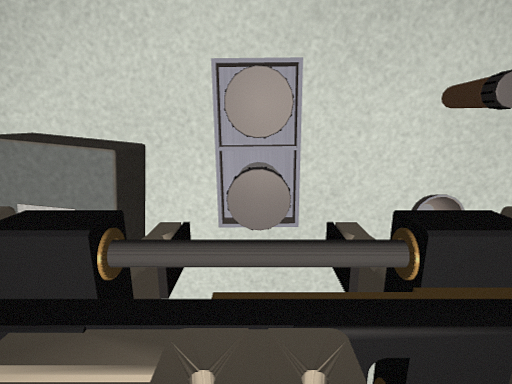

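Both pots stand in their bays, with lids at (259,101) and (259,198). Next is the left vial.

```bash
python3 -m handwheel '[[-1,0.7,0,0],[-2,1.45,0,0],[-2,1.45,0,0],[-2,1.45,0,0],[-2,1.45,0,0],[-2,1.45,0,0],[-2,1.45,0,0],[-2,1.45,0,0],[-2,1.45,0,0],[-2,1.45,0,0],[-2,1.45,0,0],[-1.5,1,0,0],[0,0,-1,0],[0,0,0,0],[0,0,0,0]]' 0.2
python3 - <<'E'
from h import *
f=snap('wrist','w9'); print(proj(f,(.413,.196,.075)))
C=cloud(f); m=(abs(C[...,2]-.075)<.003)&(np.arange(512)[None]<330)&(np.arange(512)[None]>180)&(np.arange(384)[:,None]<238)
print(C[m].min(0),C[m].max(0))
E
```

```text
t: 24.4
eef_pos: [0.4144, 0.1965, 0.319]
ee_rot: [3.14, -0.001, -1.573]
force: [-0.8, 1.0, 0.7]
width: 0.0699
(np.float64(260.1992750473006), np.float64(204.98123603869055))
[0.40258473 0.18325975 0.07200152] [0.42944518 0.21204637 0.07703793]
```

View pics/w9.png

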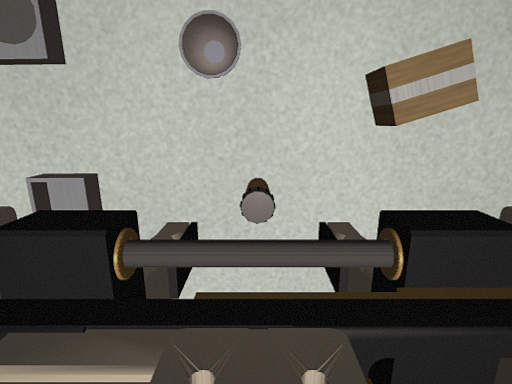

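```bash
python3 -m handwheel '[[0.1,0.1,-3,0],[0,0,-3,0],[0,0,-3,0],[0,0,-1.6,0],[0,0,-0.7,0],[0,0,0,0],[0,0,0,0]]' && python3 -m handwheel '[[0,0,0,0],[0,0,0,0],[0,0,0,0],[0,0,0,0],[0,0,0,0],[0,0,0,0]]' 1 12 && python3 -m handwheel '[[0,0,1,0],[0,0,2,0],[0,0,2.5,0],[0,0,2.5,0],[0,0,0,0],[0,0,0,0]]'
```

```text
t: 25.15
eef_pos: [0.4159, 0.1979, 0.2073]
ee_rot: [-3.141, 0.0, -1.573]
force: [-0.1, -0.5, 0.3]
width: 0.0701
t: 25.75
eef_pos: [0.4154, 0.1978, 0.2067]
ee_rot: [-3.142, 0.0, -1.573]
force: [0.4, 0.7, -1.0]
width: 0.0277
t: 26.35
eef_pos: [0.4154, 0.1977, 0.2875]
ee_rot: [-3.14, 0.002, -1.573]
force: [-1.2, -0.0, -0.7]
width: 0.0279
```

```bash
python3 -m handwheel '[[1,0.3,0,0],[2,0.65,0,0],[2,0.65,0,0],[2,0.65,0,0],[2,0.65,0,0],[2,0.65,0,0],[2,0.65,0,0],[2,0.65,0,0],[2,0.65,0,0],[1.5,0.5,0,0],[0.8,0.2,0,-0.01],[0,0,0,0],[0,0,0,0],[0,0,0,0]]'
python3 - <<'E'
from h import *
snap('wrist','w10')
E
```

```text
t: 27.75
eef_pos: [0.6079, 0.2595, 0.2865]
ee_rot: [3.141, -0.0, -1.583]
force: [0.4, 0.4, 0.2]
width: 0.0281
```

View pics/w10.png

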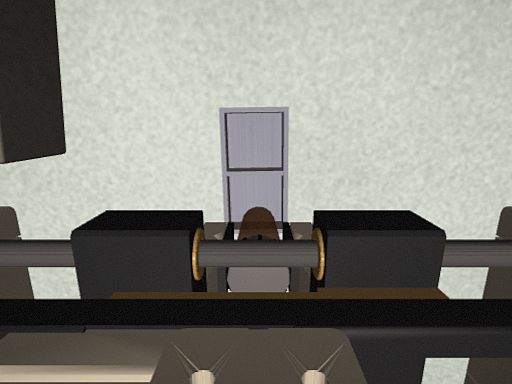

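Run:
```python
from h import *
f=load('w10'); a=pz(f,220,107,.025); b=pz(f,288,107,.025); print(a,b,np.linalg.norm(a-b),(a+b)/2)
a=pz(f,224,170,.024); b=pz(f,286,170,.024); print((a+b)/2)
```

```text
[0.63786899 0.18251498 0.025     ] [0.58348453 0.18310795 0.025     ] 0.054387690954574484 [0.61067676 0.18281147 0.025     ]
[0.61056516 0.23384999 0.024     ]
```

```bash
python3 -m handwheel '[[0.15,0.1,-2,0],[0,0,-2,0],[0,0,-1.5,0],[0,0,-1,0],[0,0,-0.6,0],[0,0,-0.3,0],[0,0,0,0],[0,0,0,0],[0,0,0,0]]'
```

```text
t: 28.7
eef_pos: [0.6102, 0.2609, 0.2134]
ee_rot: [-3.141, 0.001, -1.583]
force: [-0.6, -0.9, -0.3]
width: 0.028
```

```bash
python3 -m handwheel '[[0,0,-0.2,0],[0,0,0,0],[0,0,0,0]]' && python3 -m handwheel '[[0,0,0,0],[0,0,0,0],[0,0,0,0],[0,0,0,0]]' 0.3 && python3 -m handwheel '[[0,0,1,0],[0,0,2,0],[0,0,3,0],[0,0,3,0],[0,0,3,0],[0,0,0,0],[0,0,0,0]]'
python3 - <<'E'
from h import *
snap('wrist','w11')
E
```

```text
t: 29.0
eef_pos: [0.61, 0.2608, 0.2108]
ee_rot: [-3.141, 0.0, -1.583]
force: [-0.4, 0.6, -0.9]
width: 0.0275
t: 29.4
eef_pos: [0.6099, 0.2608, 0.2107]
ee_rot: [3.142, -0.0, -1.583]
force: [0.1, -0.6, -0.5]
width: 0.0545
t: 30.1
eef_pos: [0.6099, 0.2608, 0.3323]
ee_rot: [-3.14, 0.002, -1.583]
force: [-0.7, 0.1, -0.3]
width: 0.0614
```

View pics/w11.png

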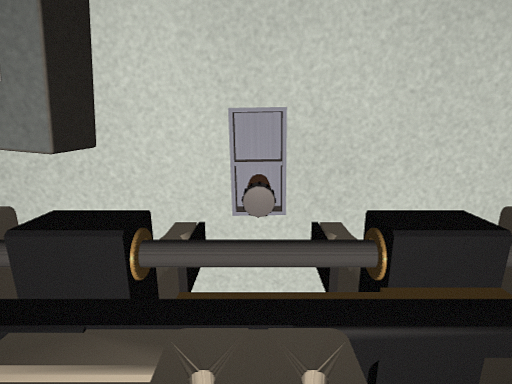

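The first vial stands in its bay, cap at (259,202). Now the second vial.

```bash
python3 -m handwheel '[[-0.6,-1.1,0,0],[-1.2,-2.25,0,0],[-1.2,-2.25,0,0],[-1.2,-2.25,0,0],[-1.2,-2.25,0,0],[-1.2,-2.25,0,0],[-1.2,-2.25,0,0],[-1.2,-2.25,0,0],[-1.2,-2.25,0,0],[-1.2,-2.25,0,0],[-1.2,-2.25,0,0],[-1.2,-2.25,0,0],[-1.2,-2.25,0,0],[-1.2,-2.25,0,0],[-0.6,-1.2,0,0],[0,0,-1,0],[0,0,0,0],[0,0,0,0]]' 0.2
python3 - <<'E'
from h import *
f=snap('wrist','w12')
C=cloud(f); m=(abs(C[...,2]-.075)<.003)&(np.arange(512)[None]<330)&(np.arange(512)[None]>180)&(np.arange(384)[:,None]<238)
print(C[m].min(0),C[m].max(0))
E
```

```text
t: 31.95
eef_pos: [0.4422, -0.0544, 0.3202]
ee_rot: [3.141, -0.0, -1.582]
force: [-0.0, -0.1, 0.7]
width: 0.0703
[ 0.42945652 -0.0682175   0.07200643] [ 0.4572208  -0.04063276  0.07685861]
```

View pics/w12.png

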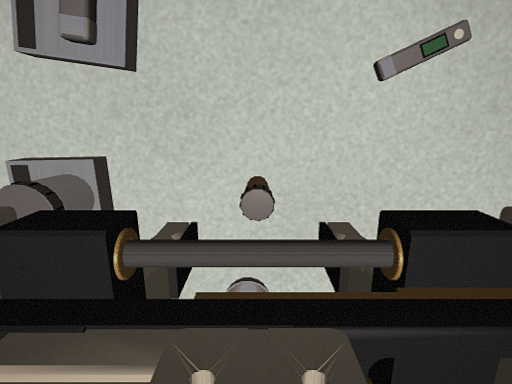

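```bash
python3 -m handwheel '[[0.05,0,-3,0],[0,0,-3,0],[0,0,-3,0],[0,0,-1.6,0],[0,0,-0.8,0],[0,0,0,0],[0,0,0,0]]' && python3 -m handwheel '[[0,0,0,0],[0,0,0,0],[0,0,0,0],[0,0,0,0],[0,0,0,0],[0,0,0,0]]' 1 12 && python3 -m handwheel '[[0,0,1,0],[0,0,2,0],[0,0,3,0],[0,0,3,0],[0,0,2,0],[0,0,0,0],[0,0,0,0]]'
```

```text
t: 32.7
eef_pos: [0.443, -0.0544, 0.2072]
ee_rot: [-3.141, 0.0, -1.582]
force: [0.4, 0.1, 1.0]
width: 0.0702
t: 33.3
eef_pos: [0.4424, -0.0547, 0.2067]
ee_rot: [-3.141, 0.0, -1.583]
force: [0.2, -0.0, 0.7]
width: 0.0277
t: 34.0
eef_pos: [0.4422, -0.0548, 0.3173]
ee_rot: [-3.14, 0.001, -1.583]
force: [-0.8, 0.0, -1.1]
width: 0.0284
```

```bash
python3 -m handwheel '[[0.6,1,0,0],[1.3,2,0,0],[1.3,2,0,0],[1.3,2,0,0],[1.3,2,0,0],[1.3,2,0,0],[1.3,2,0,0],[1.3,2,0,0],[1.3,2,0,0],[1.3,2,0,0],[1.3,2,0,0],[1.3,2,0,0],[1.2,2,0,0],[0.6,1.4,0,0],[0,0,0,0],[0,0,0,0],[0,0,0,0]]' && python3 -m handwheel '[[0,0,-2,0],[0,0,-3,0],[0,0,-2.5,0],[0,0,-1.5,0],[0,0,-0.9,0],[0,0,-0.5,0],[0,0,0,0],[0,0,0,0],[0,0,0,0]]'
```

```text
t: 35.7
eef_pos: [0.609, 0.2089, 0.3165]
ee_rot: [3.141, -0.0, -1.583]
force: [0.1, 1.0, 0.1]
width: 0.0275
t: 36.6
eef_pos: [0.6097, 0.2094, 0.2137]
ee_rot: [-3.14, 0.001, -1.583]
force: [-0.0, 0.6, -0.8]
width: 0.0278
```

```bash
python3 -m handwheel '[[0,0,-0.2,0],[0,0,0,0],[0,0,0,0]]' && python3 -m handwheel '[[0,0,0,0],[0,0,0,0],[0,0,0,0],[0,0,0,0]]' 0.3 && python3 -m handwheel '[[0,0,1,0],[0,0,2,0],[0,0,3,0],[0,0,3,0],[0,0,3,0],[0,0,3,0],[0,3,2,0],[0,3,2,0],[0,3,2,0],[0,2,0,0],[0,0,0,0],[0,0,0,0]]'
python3 - <<'E'
from h import *
snap('wrist','w13'); snap('top','t13'); snap('side','s13'); crop('t13',100,80,420,260,2.5,'c13')
E
```

```text
t: 36.9
eef_pos: [0.6094, 0.2093, 0.2108]
ee_rot: [-3.141, 0.0, -1.583]
force: [0.3, -0.0, -0.5]
width: 0.0276
t: 37.3
eef_pos: [0.6095, 0.2093, 0.2107]
ee_rot: [-3.142, -0.0, -1.583]
force: [0.0, -0.1, 0.2]
width: 0.0544
t: 38.5
eef_pos: [0.6091, 0.3194, 0.4202]
ee_rot: [3.141, -0.001, -1.582]
force: [0.1, -0.7, -0.7]
width: 0.0615
```

View pics/w13.png

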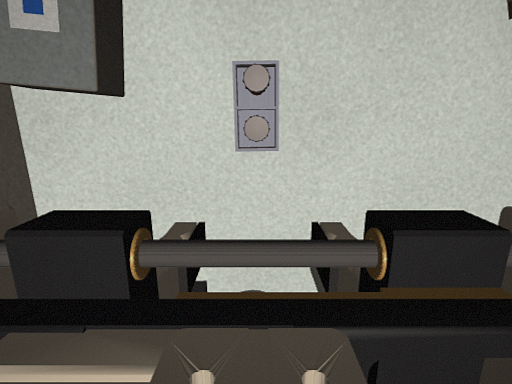

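View pics/c13.png

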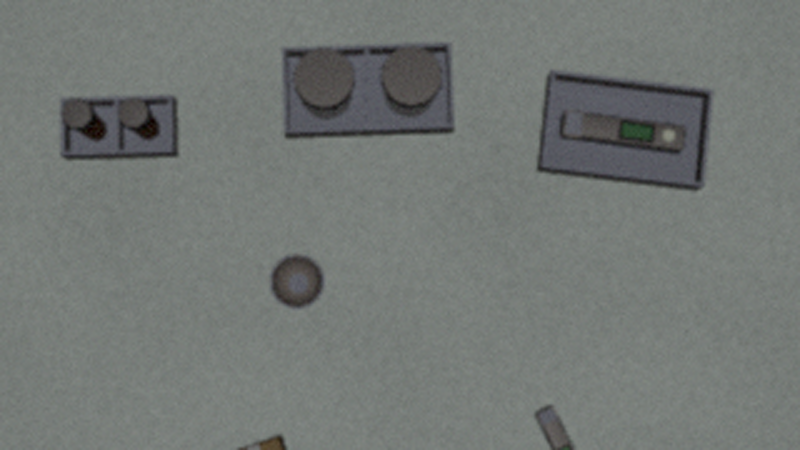

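View pics/s13.png

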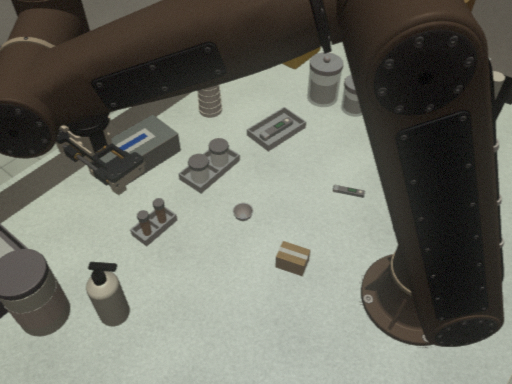

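All five pieces look placed and upright: vial caps in c13 at (80,113) and (134,113), pots at (324,79) and (411,78), thermometer at (622,130) with display up, and the bowl unmoved at (297,281). A numeric check before handing in.

```bash
python3 - <<'E'
from h import *
f=load('t13'); C=cloud(f); f0=load('top0'); C0=cloud(f0)
def cen(C,u0,v0,u1,v1,lo,hi):
    m=np.zeros(C.shape[:2],bool); m[v0:v1,u0:u1]=True; m&=(C[...,2]>lo)&(C[...,2]<hi); P=C[m]
    return ((np.percentile(P,1,axis=0)+np.percentile(P,99,axis=0))/2).round(4), P[:,2].mean().round(4), (P.max(0)-P.min(0)).round(3)
print('rims: pot',cen(C0,205,90,290,140,.02,.03),'vial',cen(C0,118,112,178,148,.02,.03))
for n,b,z in [('potL',(212,90,246,135),.070),('potR',(248,90,284,135),.070),('vialL',(118,112,141,146),.079),('vialR',(143,112,172,146),.079)]:
    print(n,cen(C,*b,z-.004,z+.005))
print('long',cen(C0,310,100,392,160,.02,.03)); print('therm',cen(C,318,112,382,150,.014,.0245))
print('bowl',cen(C0,205,178,232,206,.02,.035),cen(C,205,178,232,206,.02,.035))
s=arm.get_state(); print(s['t'],s['qd'].max(),s['force'])
m=np.zeros(C.shape[:2],bool); m[120:145,320:378]=True; m&=(C[...,2]>.017)&(C[...,2]<.0245)&(np.arange(384)[:,None]<142)
E
python3 - <<'E'
import sys; sys.path.insert(0,'.')
from h import *
f=load('pics/../pics/t13') if 0 else dict(np.load('pics/t13.npz'))
# thermometer ends read in c13 (100+u/2.5, 80+v/2.5): (562,124),(686,136); tray corners
g=lambda u,v,z: pz(f,100+u/2.5-.3,80+v/2.5-.3,z)[:2]
a,b=g(562,124,.022),g(686,136,.022); print('therm',(a+b)/2,np.linalg.norm(a-b),np.arctan2(*(a-b)[::-1]))
P=np.array([g(*q,.025) for q in [(550,72),(711,91),(702,188),(539,170)]]); print('tray',P.mean(0), np.arctan2(*(P[0]-P[1])[::-1]))
E
```

```text
rims: pot (array([ 0.6378, -0.0058,  0.0244]), np.float64(0.0237), array([0.086, 0.164, 0.009])) vial (array([0.6076, 0.2354, 0.024 ]), np.float64(0.0236), array([0.057, 0.109, 0.008]))
potL (array([0.6361, 0.0341, 0.0695]), np.float64(0.0689), array([0.056, 0.053, 0.009]))
potR (array([ 0.6367, -0.0464,  0.0694]), np.float64(0.0687), array([0.055, 0.053, 0.007]))
vialL (array([0.6073, 0.2595, 0.0784]), np.float64(0.0779), array([0.028, 0.026, 0.007]))
vialR (array([0.607 , 0.2086, 0.0789]), np.float64(0.0779), array([0.028, 0.028, 0.008]))
long (array([ 0.5919, -0.254 ,  0.0242]), np.float64(0.0234), array([0.116, 0.17 , 0.009]))
therm (array([ 0.5945, -0.2522,  0.0194]), np.float64(0.0203), array([0.094, 0.156, 0.01 ]))
bowl (array([0.4524, 0.066 , 0.0266]), np.float64(0.0269), array([0.052, 0.05 , 0.014])) (array([0.4526, 0.066 , 0.0264]), np.float64(0.0271), array([0.052, 0.05 , 0.013]))
38.65 0.0018873966847463765 [ 0.34869265 -0.1578059   0.41121867]
therm [ 0.59040603 -0.25118919] 0.11991256057326312 1.4470242667335966
tray [ 0.58968785 -0.25191161] 1.425611845908456
```

All five are within about 2 mm of their centres, the heights are right, the bowl hasn't moved and the arm is clear and at rest. Handing in.

```bash
python3 -c "
from station import arm
print(arm.job_done())"
```

```text
the job is handed in; nothing more can be done
None
```

The job is handed in at about 39 s of the 122 s allowed, with all five pieces put away. `job_done` gave no verdict, so this rests on my own last checks.

I moved the large thermometer into the long tray first, then one pot into each big bay and one vial into each small bay. Each pot and vial was gripped above rim height and lifted and carried upright.

| Item | Last check from the top camera |
|---|---|
| Pots | within about 2 mm of their bay centres, lids at 69–70 mm (expected 70) |
| Vials | within about 2 mm of their bay centres, caps at 78–79 mm (expected 79) |
| Thermometer | about 1 mm off the tray middle and 0.02 rad off its length, display up |
| Bowl | moved less than 0.5 mm |
| Robot | at rest, clear of everything, and no force reading above a few N |

- **Camera disagreement:** the wrist and top cameras differed by about 2–4 mm in x, so I aimed between them. That is well inside the tolerances.
- **Thermometer check:** its depth blob also picked up the tray's walls, so I used end points read off the picture instead.

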